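Free the jammed parts pot from its cork-lined socket

TASK

The tall aluminium parts pot has jammed in its cork-lined steel socket. Lift the pair by the socket (leave the pot alone until it is clamped), set the socket's square base down in the square nest of the bench fixture and slide the fork fully home over the base; then take the pot by its rim, break it loose with a twist of about an eighth of a turn before drawing it up out of the socket, and set it down gently, upright, in the middle of the round black rubber pad. The socket stays clamped in its nest and nothing else on the bench is disturbed.

Things in the scene. Friction and masses are not known exactly. Their poses are not given: they have to be found in the camera images.
- socket: Dark steel socket, loose, about 0.4 kg: a square base plate 84 x 84, 6 thick, with a round cup on it, outer diameter 62, rim 62 above the underside. Origin: centre of the underside; z up the cup's axis; x and y parallel to the base's edges. The cup's floor is 8 above the underside; its bore is 56 wide with three springy cork strips that grip the pot.
- pot: Plain open aluminium cylinder, about 0.15 kg: outer diameter 50, height 86, wall 3. Starts jammed in the socket by the cork strips, its top 32 above the socket's rim. Lifting it lifts the socket too; with the socket held, 8 to 15 N upwards moves it, less while turning; turns either way at about 0.2 to 0.4 N m; free once raised 60. Origin: centre of its underside; z up its axis.
- nest (a point): Centre of the fixture's nest, on its slab, 6 above the bench. A square frame of four round bars (8 thick) with an 89 x 89 opening for the 84 x 84 base; any of four ways round fits. z up; x and y parallel to the nest's sides; the fork lies on the +x side and closes along -x. The fixture is fixed.
- fork_handle (a point): Centre of the top of the fork's handle, an upright black post 18 in diameter, 48 tall (top 70 above the bench), to be pinched or pushed. It is 160 from the nest's centre along the nest's +x when the fork is open (joint 0) and 90 when closed.
- fork (a joint): Slide of the flat steel fork in m: 0 = open, 0.07 = fully home. Its two arms, undersides 17 above the bench, then lie over the socket's base plate on both sides of the cup (5 above the plate when the socket sits in the nest) and hold it down. Moves with about 2 N and stays where it is left.
- pad: Round black rubber pad, 110 in diameter, 4 thick, fixed to the bench. Origin: centre of its underside.
- pad_top (a point): Centre of the pad's upper face, 4 above the bench.
- clarinet: Bystander, not to be disturbed: black clarinet joint, 200 long, 27 across, on two rubber feet (mm). Origin: underside.
- spare_pot: Bystander, not to be disturbed: spare aluminium cup, 60 high, 52 across (mm). Origin: underside.
- block: Bystander, not to be disturbed: wooden block 35 x 90 x 22 (mm). Origin: underside.
- screwdriver: Bystander, not to be disturbed: screwdriver, 160 long (mm). Origin: underside, tool lying along its x axis.
- oil: Bystander, not to be disturbed: small white bottle, 85 high, 36 across (mm). Origin: underside.
- hammer: Bystander, not to be disturbed: small hammer, 220 long (mm). Origin: underside, tool lying along its x axis.
- wrench: Bystander, not to be disturbed: wrench, 150 long (mm). Origin: underside, tool lying along its x axis.
Mind the look-alikes: they are no part of the job. What is shaped like the pot but orange is not meant.

How it is judged (in metres and radians):
On the way, in this order (a step that is already met when the one before it is completed fails the run):
1. the socket, with the pot still in it, sits flat in the nest, fork open (horizontal distance between socket and nest below 0.007 m and z of socket in the frame of nest below 0.004 m and angle between socket's own z axis and vertical below 0.06 rad and z of pot in the frame of socket below 0.014 m and value of joint fork below 0.05 m), for 0.2 s.
2. the fork is home over the socket's base, the pot still in the socket (horizontal distance between socket and nest below 0.007 m and z of socket in the frame of nest below 0.004 m and angle between socket's own z axis and vertical below 0.06 rad and z of pot in the frame of socket below 0.014 m and value of joint fork above 0.06 m), for 0.2 s.
3. the pot has been turned at least 0.35 rad (20 degrees) in the clamped socket before being raised 25 mm (horizontal distance between socket and nest below 0.007 m and value of joint fork above 0.06 m and angle between the x axis of pot and the x axis of socket, either way round above 0.35 rad and z of pot in the frame of socket below 0.033 m), for 0.05 s.
At the end, for the whole second after the job is handed in: The pot stands upright (within 0.06 rad) and at rest on the round black rubber pad, within 25 mm of its centre; the socket sits flat in the nest (within 7 mm of its centre, under 4 mm off the slab, within 0.06 rad of upright) and the fork is home (over 60 mm of its 70) (horizontal distance between pot and pad_top below 0.025 m and z of pot in the frame of pad_top between -0.004 and 0.004 m and angle between each of pot, socket's own z axis and vertical below 0.06 rad and linear speed of pot below 0.03 m/s and horizontal distance between socket and nest below 0.007 m and z of socket in the frame of nest below 0.004 m and value of joint fork above 0.06 m); the robot touches nothing.
It fails at once if the pot is gripped or pushed (over 2 N) before the fork is home over the socket (contact force between the fingers and pot above 2 N and value of joint fork below 0.05 m).
It fails at once if the pot is dropped or thrown: faster than 0.6 m/s out of the fingers (linear speed of pot above 0.6 m/s and contact force between the fingers and pot below 0.1 N and z of pot in the frame of socket above 0.03 m).
It fails at once if a bystander is moved more than 30 mm (distance of any of clarinet, spare_pot, block, screwdriver, oil, hammer, wrench from where it was at the start of the episode above 0.03 m).
It also fails if it takes over 72 s, if anything falls off the work surface, if the arm or the gripper's body presses on something with over 40 N, if the wrist force passes 120 N, or if a joint passes its speed limit or range.

ROBOT

A 6-joint arm with a two-finger parallel gripper is mounted at the origin on the work surface. World frame = base frame: x ahead of the robot, y to its left, z up, the work surface at z = 0. Lengths are in mm, angles in rad, forces in N, time in s.
With the tool pointing down it reaches from about 350 to 875 mm from the base axis. Payload 15.5 kg.
Tool frame: the origin (TCP) lies between the finger pads; the fingertips stand 25 mm ahead of it and the grasp point (between the pads) lies 6 mm ahead of it; z points along the fingers, y is the line along which they close (so a half turn about z gives the same grasp; the last joint's range is limited). The gripper opens to 85 mm and grips with 20 to 120 N. Pads are 22 mm wide; open, the fingers measure 114 mm over their backs; the gripper's body (76 mm by 85 mm) begins 54 mm behind the grasp point. The pads swing forward as they close: fully open they stand 13 mm farther back than shut.
Start: joints at [-1.26, 0.494, 1.345, -0, 1.302, -0.096], TCP at [247.297, -573.996, 256.277] pointing down, gripper open.
Joint ranges: [-2.91, 2.91], [-0.82, 2.16], [0.22, 2.67], [-1.22, 4.37], [0.12, 2.79], [-3.08, 3.08]. Speed limits (rad/s): [1.89, 1.89, 2.57, 3.01, 3.01, 3.01].

INTERFACE

Orientations are given as a unit quaternion [x, y, z, w].
In Python, from rig import ctrl gives the robot as it stands. The module is installed in compiled form; this text tells all that it offers.
- The arm moves only by the tool drive_tool, never from a script. Its argument "deltas" is a list of rows, each a list of 7 numbers: the finger opening in mm, from 0 to 85.4, then the shift along the world's x, y, z in mm, then the turn, a rotation vector about the world's x, y, z in degrees. In form: [[grip, tx, ty, tz, wx, wy, wz], ...]. A call has 1 to 12 rows; each row shifts and turns the commanded pose from where the row before left it; what a row does not reach is not made up. A row lasts 1/8 s, in which the tool goes at most 62.5 mm and 10.7 degrees, less where a joint would pass 70% of its speed; a pose out of reach is approached as far as the arm can. A call is refused whole if a number of a shift passes 62.5 or a number of a turn 10.7, either way. A call with a gripper value outside its range is refused whole. The fingers move at their own pace and stop on an object; "squeeze" is the grip in N (left out, the last holds). Time passes only in rows, so rows that do not move let the fingers close. It gives the time, the measured TCP pose, the force, the opening and the grip force at its end, in the units of the state.
- ctrl.observe(): the state, without advancing time (a new reading comes with each control period).
- ctrl.snapshot(name): name is "scene" or "top"; returns a dict with "image" (384x512x3 uint8, red, green, blue), "intrinsics" (3x3 intrinsics, pixels), "dist_coeffs" ([k1, k2, p1, p2, k3] as OpenCV has them; the pictures are not rectified), "R" (3x3) and "t" (3): a world point X has camera coordinates R X + t. Camera axes: x right, y down, z forward; pixel columns grow to the right and rows downward; lengths in mm; the calibration is good to about 2 mm. A picture is of the moment at which its call begins. There is no depth.
- ctrl.close_job(): hands the job in; it is judged then, once.
The state is a dict: "time_s": time; "q": joint angles; "qvel": joint speeds; "effort": joint torques, N m; "eef_pos": TCP position; "orientation": TCP orientation; "force": force on the tool from outside, world axes, zero at the start; "ft_torque": the same for the moment, N m; "grip_width": finger opening in mm; "grasp_force": force on a finger pad.
Only numpy, scipy, OpenCV 4.12 (cv2) and the standard library are available. Lean on these libraries where they do the work, as an engineer would, in place of code of your own. Each camera call takes 0.05 s, during which the arm holds its last target. There are 200 camera calls.

## Working session

There is one attempt and no reset: what is moved stays moved. The work goes in short steps, Python scripts to look and compute and a tool call to move; the robot and the scene stay as the last step left them, time stands still between calls to the robot, and variables do not carry over. Pictures are saved under pics/ and viewed, at most 13 in all, crops included, and the job is handed in when it is done.

Besides the shell and the picture viewer there is one more tool, called after "Emit:" as name([rows], argument=value, ...), one row to a line, values as JSON. drive_tool: Moves the arm, as the interface text tells. Its arguments: {"type":"object","properties":{"deltas":{"type":"array","items":{"type":"array","items":{"type":"number"}}},"squeeze":{"type":"number"}},"required":["deltas"]}

```bash
mkdir -p pics
cat > h.py <<'E'
import numpy as np, cv2
from rig import ctrl
def shot(name,fn,crop=None,scale=1):
    s=ctrl.snapshot(name); np.savez('pics/'+fn+'.npz',**{k:np.array(v) for k,v in s.items()})
    im=cv2.cvtColor(s['image'],cv2.COLOR_RGB2BGR)
    save(im,fn,crop,scale); return s
def save(im,fn,crop=None,scale=1):
    if crop: x0,y0,x1,y1=crop; im=im[y0:y1,x0:x1]
    cv2.imwrite('pics/'+fn+'.png',cv2.resize(im,None,fx=scale,fy=scale,interpolation=cv2.INTER_CUBIC))
def ray(s,uv):
    p=cv2.undistortPoints(np.array([[uv]],float),s['intrinsics'],s['dist_coeffs'])[0,0]
    R=s['R'];d=R.T@np.array([p[0],p[1],1]);c=-R.T@s['t'];return c,d
def onz(s,uv,z):
    c,d=ray(s,uv);return c+d*(z-c[2])/d[2]
def proj(s,X):
    r=cv2.Rodrigues(np.array(s['R']))[0]
    return cv2.projectPoints(np.array(X,float).reshape(-1,3),r,np.array(s['t'],float),s['intrinsics'],s['dist_coeffs'])[0][:,0]
E
python3 - <<'E'
from h import *
for n in('scene','top'):
    s=shot(n,n+'0',None,1.5); print(n,-s['R'].T@s['t'],s['intrinsics'][0,0])
print(ctrl.observe())
E
```

```text
scene [1272.72908926 -350.42819095  816.52076531] 401.2728014249907
top [ 431.11177994   -6.79673576 1658.03668546] 498.95444974962027
{'time_s': 0.1, 'q': array([-1.25951888e+00,  4.94166582e-01,  1.34603199e+00,  2.01280251e-06,
        1.30252998e+00, -9.54947525e-02]), 'qvel': array([-0.00052381, -0.00169014, -0.00106058,  0.00064411,  0.00039229,
       -0.00045138]), 'effort': array([ 1.90576713e-03, -8.83589244e+01, -3.84562433e+01,  1.16827769e-04,
        5.17278895e-03,  4.06683327e-06]), 'eef_pos': array([ 247.19764309, -573.72466978,  255.74415551]), 'orientation': array([ 9.79388143e-01,  2.01986492e-01, -6.01938383e-05, -5.64755508e-04]), 'force': array([-0.05580865, -0.11261805, -0.90140026]), 'ft_torque': array([ 0.03196152, -0.02701931,  0.02175597]), 'grasp_force': 0.0, 'grip_width': 85.15790625672791}
```

View pics/scene0.png

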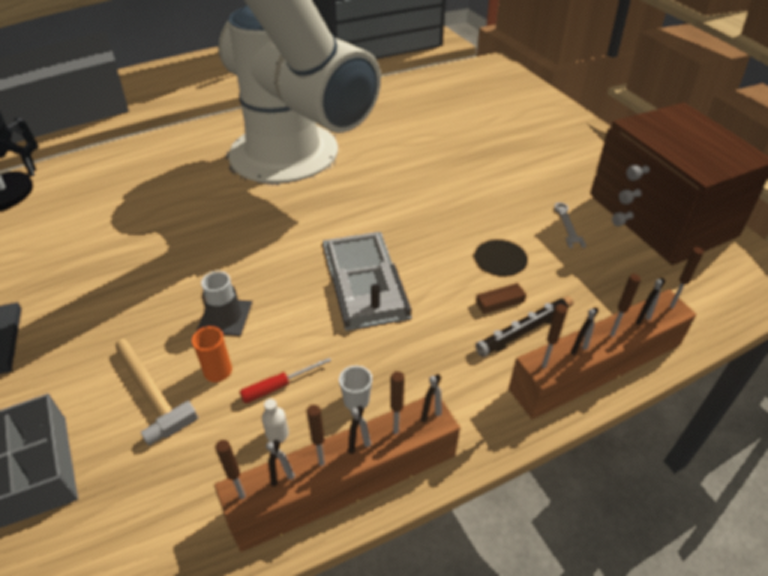

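View pics/top0.png

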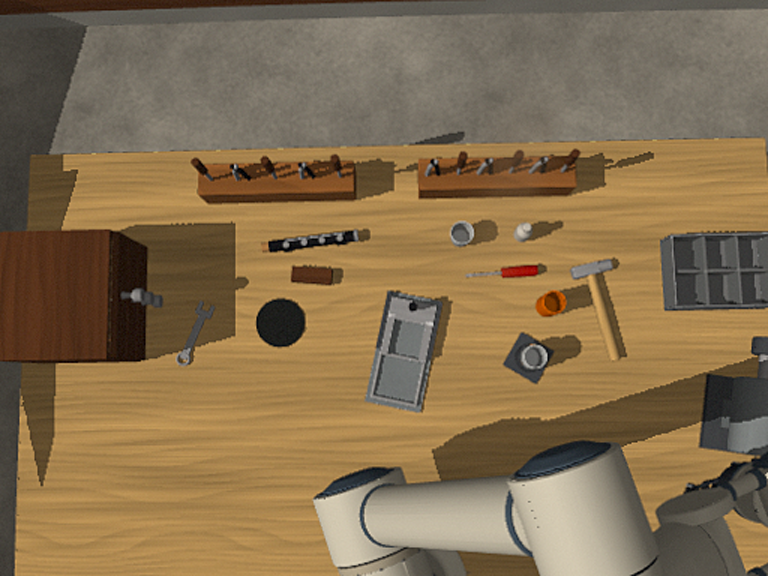

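The overview shows the socket and pot near top (530,357), the fixture at (405,350) with its handle at (413,306), the pad at (281,322), and the orange decoy at (551,303), all in 1.5x pixels. Next is an enlarged crop of the socket and fixture.

Run:
```python
from h import *
s=np.load('pics/top0.npz');im=cv2.cvtColor(s['image'],cv2.COLOR_RGB2BGR)
save(im,'c1',(235,185,385,285),5.3)
for n,uv,z in(('pad',(281/1.5,322/1.5),4),('handle',(413/1.5,306/1.5),70),('pot',(534/1.5,356/1.5),94)):print(n,onz(s,uv,z))
```

```text
pad [570.71991199 262.10030888   4.        ]
handle [593.62063246 -30.99955877  70.        ]
pot [ 481.41918394 -279.74587176   94.        ]
```

View pics/c1.png

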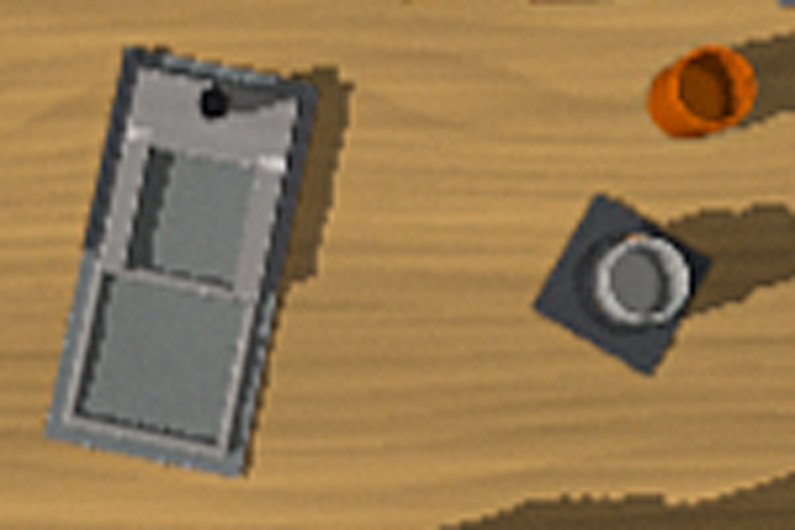

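```bash
cat >> h.py <<'E'
from scipy.optimize import least_squares
def fit(s,L,uv,p0):
    L=np.array(L,float)
    def W(p):
        c,q=np.cos(p[2]),np.sin(p[2]);return np.c_[p[0]+c*L[:,0]-q*L[:,1],p[1]+q*L[:,0]+c*L[:,1],L[:,2]]
    r=least_squares(lambda p:(proj(s,W(p))-uv).ravel(),p0,x_scale=[10,10,.1],loss='soft_l1')
    return r.x,(proj(s,W(r.x))-uv).round(2)
E
python3 - <<'E'
from h import *
s=dict(np.load('pics/top0.npz'));C=lambda a:np.array(a)/5.3+[235,185]-.4
# socket: base corners z6 + pot rim
p,r=fit(s,[(42,42,6),(42,-42,6),(-42,-42,6),(-42,42,6),(0,0,94)],C([(600,195),(710,262),(652,375),(535,305),(643,281)]),[480,-280,-.5])
print(p,np.degrees(p[2]),r.tolist())
p,r=fit(s,[(160,0,70),(44.5,44.5,10),(44.5,-44.5,10),(-44.5,-44.5,10),(-44.5,44.5,10)],C([(213,101),(106,278),(250,300),(220,440),(78,412)]),[480,-50,-.2])
print(p,np.degrees(p[2]),r.tolist())
print(ctrl.observe()['eef_pos'])
E
```

```text
[ 481.3804676  -282.53313325   -0.55578835] -31.84432667049137 [[-0.39, -0.56], [1.04, -0.22], [-0.57, 0.52], [-0.75, 0.62], [0.97, -0.29]]
[ 4.41453755e+02  4.23315696e+00 -2.12996278e-01] -12.20378780575249 [[0.07, -0.96], [0.15, -0.8], [-0.49, 0.26], [0.05, 0.64], [0.16, 0.63]]
[ 247.19764309 -573.72466978  255.74415551]
```

Run:
```python
from h import *
s=np.load('pics/scene0.npz');im=cv2.cvtColor(s['image'],cv2.COLOR_RGB2BGR)
save(im,'c2',(122,145,282,235),5)
```

```text
(no output)
```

View pics/c2.png

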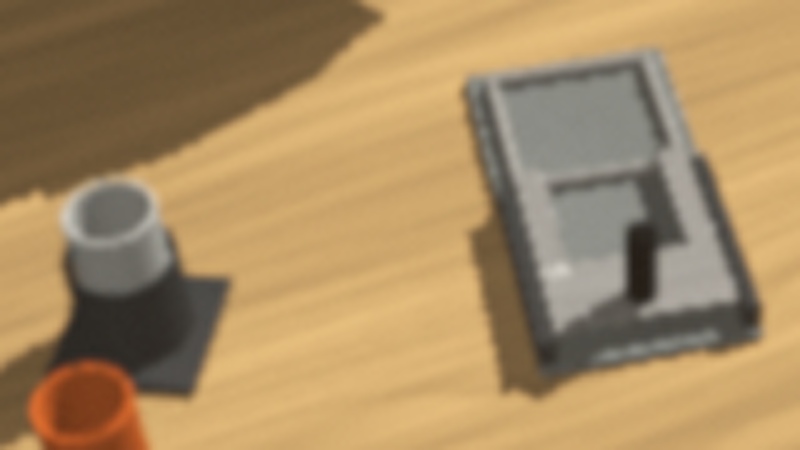

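Run:
```python
from h import *
s=dict(np.load('pics/scene0.npz'));t=dict(np.load('pics/top0.npz'))
def W(p,L):
    L=np.array(L,float);c,q=np.cos(p[2]),np.sin(p[2]);return np.c_[p[0]+c*L[:,0]-q*L[:,1],p[1]+q*L[:,0]+c*L[:,1],L[:,2]]
D=lambda P:((P+.4-[122,145])*5).round().tolist()
Q=[(42,42,6),(42,-42,6),(-42,-42,6),(-42,42,6),(0,0,94)]
N=[(160,0,70),(44.5,44.5,10),(44.5,-44.5,10),(-44.5,-44.5,10),(-44.5,44.5,10)]
print(D(proj(s,W([481.4,-282.5,-.5558],Q))));print(D(proj(s,W([441.5,4.2,-.213],N))))
U=lambda a:np.array(a)/5+[122,145]-.4
print('pot rim scene',onz(s,U((111,210)),94),'handle scene',onz(s,U((641,228)),70), 'corners',onz(s,U((230,280)),6),onz(s,U((190,395)),6))
T=lambda a:np.array(a)/5.3+[235,185]-.4
print('top: rim',onz(t,T((643,281)),94),'handle',onz(t,T((213,101)),70),'corners',[onz(t,T(a),6)[:2] for a in((600,195),(710,262),(652,375),(535,305))])
```

```text
[[192.0, 389.0], [43.0, 376.0], [88.0, 265.0], [231.0, 276.0], [107.0, 211.0]]
[[642.0, 233.0], [670.0, 158.0], [522.0, 183.0], [494.0, 86.0], [635.0, 63.0]]
pot rim scene [ 481.75586286 -280.52381789   94.        ] handle scene [594.23714559 -28.67112564  70.        ] corners [ 470.97198081 -226.03496889    6.        ] [ 543.0111104  -271.41355034    6.        ]
top: rim [ 480.5365727  -279.46258408   94.        ] handle [594.76049745 -29.28385666  70.        ] corners [array([ 537.35145568, -270.2213552 ]), array([ 494.23583255, -336.9087584 ]), array([ 425.19346101, -297.99762482]), array([ 469.83116319, -227.2237645 ])]
```

Run:
```python
from h import *
def W(p,L):
    L=np.array(L,float);c,q=np.cos(p[2]),np.sin(p[2]);return np.c_[p[0]+c*L[:,0]-q*L[:,1],p[1]+q*L[:,0]+c*L[:,1],L[:,2]]
out=[]
for f,(x0,y0,x1,y1) in(('top0',(240,230,290,280)),('scene0',(212,148,262,188))):
    s=dict(np.load(f'pics/{f}.npz'));im=cv2.cvtColor(s['image'],cv2.COLOR_RGB2BGR)
    k=8;im=cv2.resize(im[y0:y1,x0:x1],None,fx=k,fy=k,interpolation=cv2.INTER_CUBIC)
    for p,col in(([439,4.6,-.213],(0,0,255)),):
      for h,z in((48.5,14),):
        P=((proj(s,W(p,[(h,h,z),(h,-h,z),(-h,-h,z),(-h,h,z)]))+.5-[x0,y0])*k).round().astype(int)
        cv2.polylines(im,[P.reshape(-1,1,2)],True,col,1)
    out.append(cv2.copyMakeBorder(im,0,400-im.shape[0],0,0,0))
cv2.imwrite('pics/c3.png',np.hstack(out))
```

```text
(no output)
```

View pics/c3.png

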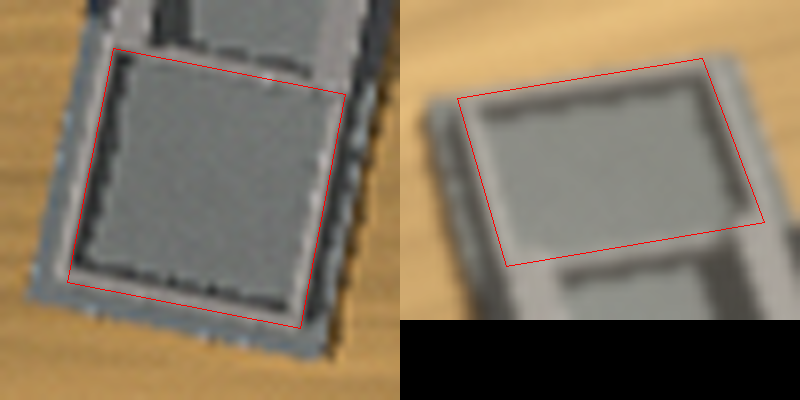

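The nest's bars match the model near (439.7, 5.2) with yaw -12.2° (top bar at crop y≈50-95, left bar at x≈68-113). The socket is at about (481.5, -281.7) with yaw -31.9°. I'll move above the socket.

Emit:
drive_tool([
  [85,23.4,29.2,-7.5,0,0,-5.5],
  [85,23.4,29.2,-7.5,0,0,-5.5],
  [85,23.4,29.2,-7.5,0,0,-5.5],
  [85,23.4,29.2,-7.5,0,0,-5.5],
  [85,23.4,29.2,-7.5,0,0,-5.5],
  [85,23.4,29.2,-7.5,0,0,-5.5],
  [85,23.4,29.2,-7.5,0,0,-5.5],
  [85,23.4,29.2,-7.5,0,0,-5.5],
  [85,23.4,29.2,-7.5,0,0,-5.5],
  [85,23.4,29.2,-7.5,0,0,-5.5],
  [85,0,0,0,0,0,0],
  [85,0,0,0,0,0,0],
])

```text
time_s: 1.6
eef_pos: [481.1, -282.1, 181.2]
orientation: [0.962, -0.272, -0.0, 0.0]
force: [-0.6, 0.3, 0.5]
grip_width: 84.9
grasp_force: 0.0
```

Emit:
drive_tool([
  [85,0.4,0.4,-25,0,0,-0.3],
  [85,0,0,-25,0,0,0],
  [85,0,0,-25,0,0,0],
  [85,0,0,-20,0,0,0],
  [85,0,0,-14,0,0,0],
  [85,0,0,-10,0,0,0],
  [85,0,0,-8,0,0,0],
  [85,0,0,0,0,0,0],
], squeeze=50)

```text
time_s: 2.6
eef_pos: [481.6, -281.6, 54.1]
orientation: [0.961, -0.276, -0.0, -0.0]
force: [-0.7, 0.1, -0.6]
grip_width: 84.8
grasp_force: 0.0
```

Emit:
drive_tool([
  [70,0,0,0,0,0,0],
  [66,0,0,0,0,0,0],
  [64,0,0,0,0,0,0],
  [60,0,0,0,0,0,0],
  [50,0,0,0,0,0,0],
  [50,0,0,0,0,0,0],
  [50,0,0,0,0,0,0],
], squeeze=50)

```text
time_s: 3.48
eef_pos: [481.8, -282.1, 55.2]
orientation: [0.961, -0.276, 0.001, 0.0]
force: [-6.1, -3.2, 14.5]
grip_width: 61.4
grasp_force: 51.2
```

Emit:
drive_tool([
  [50,0,0,4,0,0,0],
  [50,0,0,8,0,0,0],
  [50,0,0,15,0,0,0],
  [50,0,0,20,0,0,0],
  [50,0,0,20,0,0,0],
  [50,0,0,13,0,0,0],
  [50,0,0,0,0,0,0],
  [50,0,0,0,0,0,0],
], squeeze=60)

```text
time_s: 4.47
eef_pos: [481.4, -281.4, 133.8]
orientation: [0.961, -0.276, -0.0, -0.0]
force: [0.5, -0.2, -5.4]
grip_width: 61.2
grasp_force: 66.4
```

Emit:
drive_tool([
  [50,-2.6,18,0,0,0,1.2],
  [50,-5.2,35,0,0,0,2.4],
  [50,-5.2,36,0,0,0,2.5],
  [50,-5.2,36,0,0,0,2.5],
  [50,-5.2,36,0,0,0,2.5],
  [50,-5.2,36,0,0,0,2.5],
  [50,-5.2,36,0,0,0,2.5],
  [50,-5.2,35.6,0,0,0,2.4],
  [50,-2.6,18,0,0,0,1.2],
  [50,0,0,0,0,0,0],
  [50,0,0,0,0,0,0],
])

```text
time_s: 5.85
eef_pos: [439.9, 5.0, 134.1]
orientation: [0.994, -0.107, -0.0, 0.0]
force: [-0.0, -0.0, -5.3]
grip_width: 61.4
grasp_force: 66.8
```

Emit:
drive_tool([
  [50,0,0,-20,0,0,0],
  [50,0,0,-20,0,0,0],
  [50,0,0,-10,0,0,0],
  [50,0,0,0,0,0,0],
  [50,0,0,0,0,0,0],
])

```text
time_s: 6.48
eef_pos: [440.4, 4.8, 84.7]
orientation: [0.994, -0.107, 0.0, 0.0]
force: [0.6, -0.4, -4.0]
grip_width: 61.7
grasp_force: 66.9
```

Run:
```python
from h import *
def W(p,L):
    L=np.array(L,float);c,q=np.cos(p[2]),np.sin(p[2]);return np.c_[p[0]+c*L[:,0]-q*L[:,1],p[1]+q*L[:,0]+c*L[:,1],L[:,2]]
e=ctrl.observe();print(e['eef_pos'],e['orientation'],e['force'])
out=[]
for f,(x0,y0,x1,y1) in(('top',(235,215,300,285)),('scene',(205,130,275,200))):
    s=ctrl.snapshot(f);np.savez('pics/b_'+f+'.npz',**s);im=cv2.cvtColor(s['image'],cv2.COLOR_RGB2BGR)
    k=5.7;im=cv2.resize(im[y0:y1,x0:x1],None,fx=k,fy=k,interpolation=cv2.INTER_CUBIC)
    zb=e['eef_pos'][2]-54
    for p,h,z,col in(([439.7,5.2,-.213],48.5,14,(0,0,255)),([e['eef_pos'][0],e['eef_pos'][1],-.213],42,zb+3,(0,255,0))):
        P=((proj(s,W(p,[(h,h,z),(h,-h,z),(-h,-h,z),(-h,h,z)]))+.5-[x0,y0])*k).round().astype(int)
        cv2.polylines(im,[P.reshape(-1,1,2)],True,col,1)
    out.append(cv2.copyMakeBorder(im,0,400-im.shape[0],0,0,0))
cv2.imwrite('pics/c4.png',np.hstack(out))
```

```text
[440.36193146   4.81728413  84.70874474] [ 9.94237432e-01 -1.07200062e-01  2.73733389e-04  1.08691080e-05] [ 0.57719213 -0.36031919 -4.03851606]
```

View pics/c4.png

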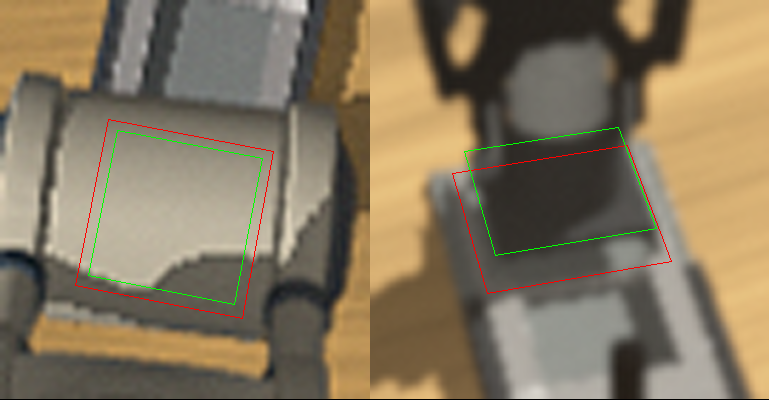

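The arm hides the top view. In the scene view the dark base plate (about (470-655,130-256)) roughly matches the prediction, but contrast is low, so I'll brighten and enlarge it.

Run:
```python
from h import *
def W(p,L):
    L=np.array(L,float);c,q=np.cos(p[2]),np.sin(p[2]);return np.c_[p[0]+c*L[:,0]-q*L[:,1],p[1]+q*L[:,0]+c*L[:,1],L[:,2]]
s=dict(np.load('pics/b_scene.npz'));im=cv2.cvtColor(s['image'],cv2.COLOR_RGB2BGR)
x0,y0=212,145;k=12;im=im[y0:y0+48,x0:x0+62]
im=(255*np.clip(im/150.,0,1)**.5).astype(np.uint8)
im=cv2.resize(im,None,fx=k,fy=k,interpolation=cv2.INTER_CUBIC)
cv2.imwrite('pics/c5.png',im)
for z in(30.7,36.7):print(((proj(s,W([440.1,5,-.213],[(42,42,z),(42,-42,z),(-42,-42,z),(-42,42,z)]))+.5-[x0,y0])*k).round().tolist())
print(((proj(s,W([439.7,5.2,-.213],[(48.5,48.5,14),(48.5,-48.5,14),(-48.5,-48.5,14),(-48.5,48.5,14)]))+.5-[x0,y0])*k).round().tolist())
```

```text
[[518.0, 308.0], [179.0, 365.0], [115.0, 147.0], [438.0, 95.0]]
[[518.0, 290.0], [178.0, 347.0], [113.0, 129.0], [437.0, 77.0]]
[[550.0, 370.0], [162.0, 437.0], [89.0, 184.0], [457.0, 125.0]]
```

View pics/c5.png

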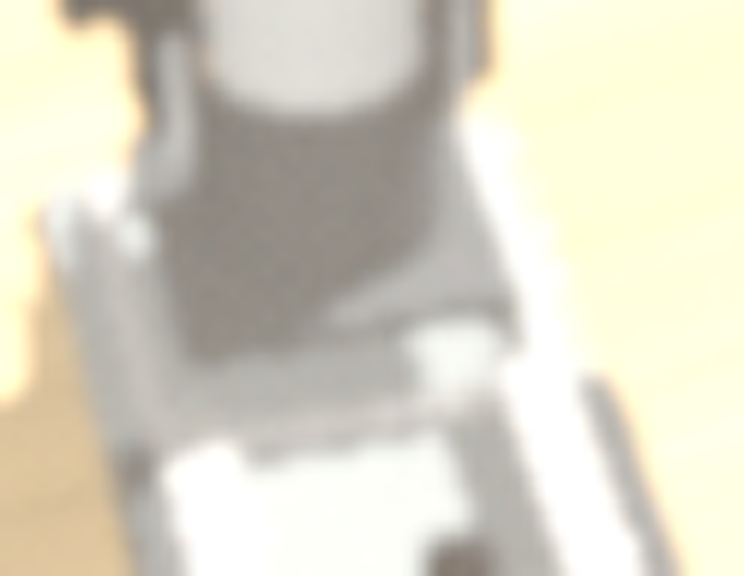

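The plate's near corners read about (190,360) and (513,318), against a prediction of (179,365) and (518,308). The position is good and the yaw is about 1-2° too negative. I'll correct the yaw and lower with force checks.

Emit:
drive_tool([
  [50,0,0,-6,0,0,1.5],
  [50,-0.3,0.3,-6,0,0,0],
  [50,0,0,-4,0,0,0],
  [50,0,0,-2,0,0,0],
  [50,0,0,-2,0,0,0],
  [50,0,0,0,0,0,0],
])

```text
time_s: 7.32
eef_pos: [439.9, 5.2, 64.2]
orientation: [0.996, -0.094, 0.0, 0.0]
force: [0.6, -2.5, -6.7]
grip_width: 61.3
grasp_force: 66.8
```

Emit:
drive_tool([
  [50,0,0,-1.5,0,0,0],
  [50,0,0,-1.5,0,0,0],
  [50,0,0,0,0,0,0],
])

```text
time_s: 7.7
eef_pos: [440.1, 5.2, 61.4]
orientation: [0.996, -0.094, 0.0, 0.0]
force: [0.1, -3.7, 1.6]
grip_width: 61.1
grasp_force: 67.6
```

Emit:
drive_tool([
  [50,0,0,-0.8,0,0,0],
  [50,0,0,0,0,0,0],
])

```text
time_s: 7.95
eef_pos: [440.1, 5.2, 61.3]
orientation: [0.996, -0.094, 0.001, 0.0]
force: [-4.5, -4.3, 26.7]
grip_width: 61.3
grasp_force: 70.0
```

Seated, with a firm floor reaction. I'll release slowly and rise above the pot.

Emit:
drive_tool([
  [62,0,0,0.6,0,0,0],
  [66,0,0,0,0,0,0],
  [75,0,0,0,0,0,0],
  [85,0,0,0,0,0,0],
  [85,0,0,0,0,0,0],
  [85,0,0,10,0,0,0],
  [85,0,0,20,0,0,0],
  [85,0,0,30,0,0,0],
  [85,0,0,30,0,0,0],
  [85,0,0,10,0,0,0],
  [85,0,0,0,0,0,0],
])

```text
time_s: 9.32
eef_pos: [440.0, 5.3, 161.5]
orientation: [0.996, -0.094, 0.001, 0.0]
force: [0.1, 0.2, 0.2]
grip_width: 85.1
grasp_force: 0.0
```

Emit:
drive_tool([
  [55,31,-6.9,0,0,0,-0.7],
  [55,31,-6.9,0,0,0,-0.7],
  [55,31,-6.9,0,0,0,0],
  [55,31,-6.9,0,0,0,0],
  [55,31,-6.9,0,0,0,0],
  [55,0,0,-30,0,0,0],
  [55,0,0,-30,0,0,0],
  [55,0,0,-25,0,0,0],
  [55,0,0,-14,0,0,0],
  [55,0,0,0,0,0,0],
])

```text
time_s: 10.58
eef_pos: [594.0, -29.1, 60.8]
orientation: [0.994, -0.106, -0.001, -0.0]
force: [0.2, -0.4, 0.2]
grip_width: 55.0
grasp_force: 0.0
```

Emit:
drive_tool([
  [30,0,0,0,0,0,0],
  [22,0,0,0,0,0,0],
  [14,0,0,0,0,0,0],
  [12,0,0,0,0,0,0],
  [12,0,0,0,0,0,0],
  [12,0,0,0,0,0,0],
], squeeze=25)

```text
time_s: 11.32
eef_pos: [594.9, -31.1, 63.1]
orientation: [0.994, -0.106, 0.001, 0.001]
force: [-6.1, -19.1, 6.2]
grip_width: 17.1
grasp_force: 25.5
```

Run:
```python
from h import *
s=shot('scene','d1',(160,120,310,230),5.3)
e=ctrl.observe();print(e['force'],e['ft_torque'])
```

```text
[ -4.67557409 -19.45060946   6.13618448] [-3.02948439  0.78429317 -0.0729884 ]
```

View pics/d1.png

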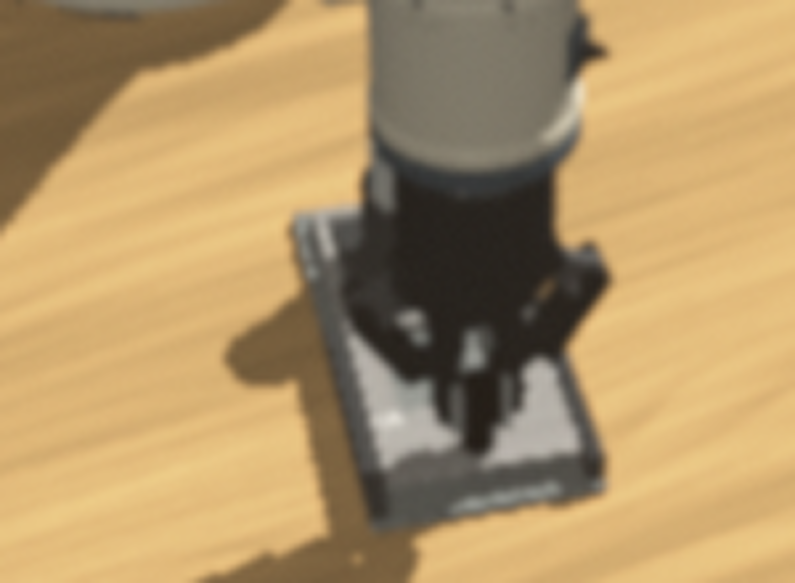

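The fingers hold the handle at a width of 17 mm, with a side force showing it lies about 2 mm further toward -y. I'll relieve that and slide along nest -x.

Emit:
drive_tool([
  [12,0,-1.8,0,0,0,0],
  [12,-6,1.3,0,0,0,0],
  [12,-9.8,2.2,0,0,0,0],
  [12,-9.8,2.2,0,0,0,0],
  [12,-9.8,2.2,0,0,0,0],
  [12,-9.8,2.2,0,0,0,0],
  [12,0,0,0,0,0,0],
])

```text
time_s: 12.25
eef_pos: [549.2, -20.9, 63.1]
orientation: [0.994, -0.106, 0.0, 0.0]
force: [-2.6, -3.1, 11.9]
grip_width: 16.9
grasp_force: 26.0
```

Emit:
drive_tool([
  [12,-9,2,0,0,0,0],
  [12,-8,1.8,0,0,0,0],
  [12,-4,0.9,0,0,0,0],
  [12,-2,0.4,0,0,0,0],
  [12,-1,0.2,0,0,0,0],
  [12,0,0,0,0,0,0],
])

```text
time_s: 13.0
eef_pos: [528.0, -16.0, 63.2]
orientation: [0.994, -0.106, 0.003, 0.0]
force: [10.0, -3.6, 1.8]
grip_width: 17.1
grasp_force: 24.8
```

Emit:
drive_tool([
  [12,-1.5,0.3,0,0,0,0],
  [12,0,0,0,0,0,0],
])

```text
time_s: 13.25
eef_pos: [527.9, -16.0, 63.2]
orientation: [0.994, -0.106, 0.004, 0.0]
force: [17.7, -4.6, -5.4]
grip_width: 17.1
grasp_force: 24.7
```

Emit:
drive_tool([
  [20,1.8,-0.4,0,0,0,0],
  [40,0,0,0,0,0,0],
  [60,0,0,0,0,0,0],
  [85,0,0,25,0,0,0],
  [85,0,0,35,0,0,0],
  [85,0,0,32,0,0,0],
  [85,-22,5.2,0,0,0,0],
  [85,-22,5.2,0,0,0,0],
  [85,-22,5.2,0,0,0,0],
  [85,-21.5,5.2,0,0,0,0],
  [85,0,0,0,0,0,0],
  [85,0,0,0,0,0,0],
])

```text
time_s: 14.75
eef_pos: [439.1, 5.0, 154.2]
orientation: [0.994, -0.106, 0.0, 0.0]
force: [0.3, -0.1, 0.1]
grip_width: 85.2
grasp_force: 0.0
```

Run:
```python
from h import *
s=shot('scene','d2',(190,110,300,200),7.2)
e=ctrl.observe();print(e['eef_pos'],e['q'],e['force'])
print('pot rim at',((proj(s,[(440,4.8,100),(440,4.8,68)])+.5-[190,110])*7.2).round())
```

```text
[439.27410238   4.92833826 154.17661284] [-1.24865622e-01  3.90115062e-01  1.91011550e+00 -9.59890048e-06
  8.40509563e-01  1.65877900e+00] [ 0.30808578 -0.69636476 -0.45507945]
pot rim at [[340. 256.]
 [343. 318.]]
```

View pics/d2.png

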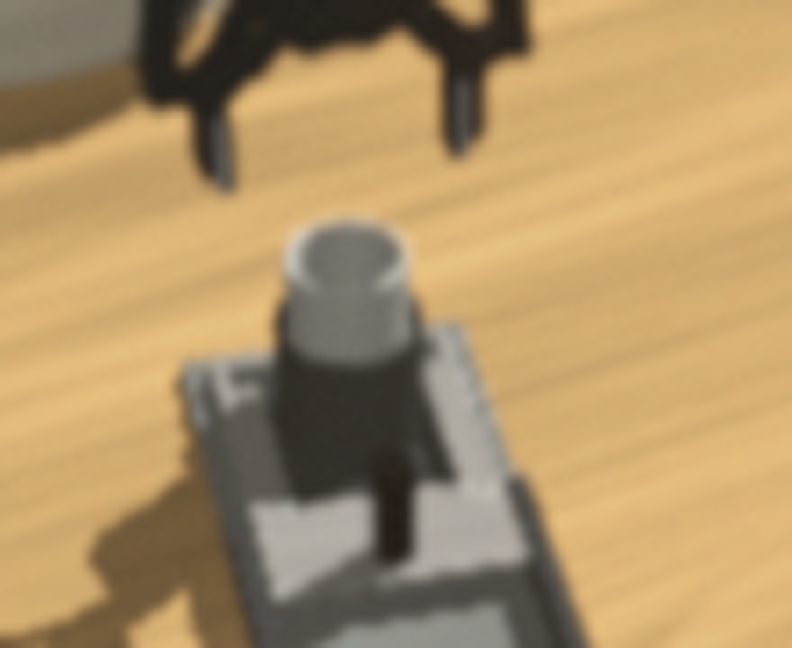

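The view shows the fork home and the pot rim centred at (347,258), against a prediction of (340,256), so the pot is about 1-2 mm further toward +y. I'll go down and grip the pot above the socket rim.

Emit:
drive_tool([
  [85,0.5,1.2,-15,0,0,0],
  [85,0,0,-20,0,0,0],
  [85,0,0,-12,0,0,0],
  [85,0,0,-8,0,0,0],
  [85,0,0,0,0,0,0],
  [70,0,0,0,0,0,0],
  [60,0,0,0,0,0,0],
  [54,0,0,0,0,0,0],
  [50,0,0,0,0,0,0],
  [40,0,0,0,0,0,0],
  [40,0,0,0,0,0,0],
  [40,0,0,0,0,0,0],
], squeeze=50)

```text
time_s: 16.3
eef_pos: [439.1, 6.2, 99.3]
orientation: [0.994, -0.106, 0.0, 0.0]
force: [-0.9, -1.1, 5.4]
grip_width: 48.9
grasp_force: 50.7
```

Emit:
drive_tool([
  [40,0,0,0,0,0,0],
  [40,0,0,0,0,0,4],
  [40,0,0,0,0,0,5],
  [40,0,0,0,0,0,5],
  [40,0,0,0,0,0,5],
  [40,0,0,0,0,0,5],
  [40,0,0,0,0,0,5],
  [40,0,0,0,0,0,5],
  [40,0,0,0,0,0,5],
  [40,0,0,0,0,0,5],
  [40,0,0,0,0,0,3],
  [40,0,0,0,0,0,0],
], squeeze=75)

```text
time_s: 17.8
eef_pos: [439.8, 5.9, 99.2]
orientation: [0.954, 0.3, 0.001, 0.001]
force: [2.1, -6.0, -0.2]
grip_width: 48.7
grasp_force: 77.8
```

```bash
python3 -c "
from h import *
e=ctrl.observe();print(e['force'],e['ft_torque'],e['orientation'],e['q'])"
```

```text
[ 2.13358989 -6.04057619 -0.24570515] [-1.30311197 -0.56315222 -0.20909151] [9.54095136e-01 2.99502343e-01 7.14933101e-04 5.53645118e-04] [-1.22263912e-01  4.94773434e-01  1.96196983e+00 -6.60172010e-04
  6.83089677e-01  8.40701818e-01]
```

Emit:
drive_tool([
  [40,0,0,4,0,0,0],
  [40,0,0,8,0,0,0],
  [40,0,0,8,0,0,0],
  [40,0,0,8,0,0,0],
  [40,0,0,8,0,0,0],
  [40,0,0,8,0,0,0],
  [40,0,0,8,0,0,0],
  [40,0,0,8,0,0,0],
  [40,0,0,10,0,0,0],
  [40,0,0,10,0,0,0],
  [40,0,0,10,0,0,0],
  [40,0,0,0,0,0,0],
])

```text
time_s: 19.3
eef_pos: [439.3, 6.3, 189.9]
orientation: [0.954, 0.299, 0.001, 0.0]
force: [0.5, -0.0, -1.2]
grip_width: 48.7
grasp_force: 81.4
```

Emit:
drive_tool([
  [40,8,16,0,0,0,0],
  [40,16.5,32,0,0,0,0],
  [40,16.5,32,0,0,0,0],
  [40,16.5,32,0,0,0,0],
  [40,16.5,32,0,0,0,0],
  [40,16.5,32,0,0,0,0],
  [40,16.5,32,0,0,0,0],
  [40,16.5,32,0,0,0,0],
  [40,8,16,0,0,0,0],
  [40,0,0,-20,0,0,0],
  [40,0,0,-25,0,0,0],
  [40,0,0,0,0,0,0],
])

```text
time_s: 20.8
eef_pos: [569.1, 261.5, 142.3]
orientation: [0.954, 0.299, -0.002, 0.0]
force: [-0.8, 0.4, -0.9]
grip_width: 47.8
grasp_force: 81.4
```

Run:
```python
from h import *
a=dict(np.load('pics/scene0.npz'));print('pad scene',onz(a,(501/1.5-.3,257.5/1.5-.3),4))
s=shot('scene','d3',(180,110,390,250),3.8)
e=ctrl.observe();print(e['eef_pos'],e['force'])
```

```text
pad scene [574.12261978 263.3715116    4.        ]
[569.88239708 261.81181723 143.67625015] [-0.42869985  0.00826538 -0.1985438 ]
```

View pics/d3.png

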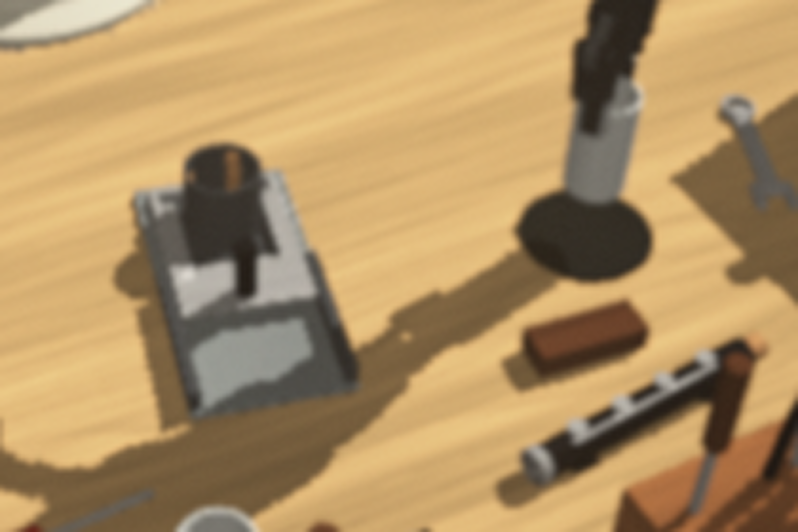

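The socket stays clamped at (222,200), and the pot hangs upright over the pad centre at (585,233). I'll lower it.

Emit:
drive_tool([
  [40,1,0.5,-12,0,0,0],
  [40,0,0,-14,0,0,0],
  [40,0,0,-10,0,0,0],
  [40,0,0,-7,0,0,0],
  [40,0,0,-4,0,0,0],
  [40,0,0,-2,0,0,0],
  [40,0,0,-2,0,0,0],
  [40,0,0,0,0,0,0],
])

```text
time_s: 21.85
eef_pos: [571.4, 262.8, 93.2]
orientation: [0.954, 0.299, 0.0, -0.0]
force: [-0.3, 1.0, -1.5]
grip_width: 48.0
grasp_force: 81.4
```

Emit:
drive_tool([
  [40,0,0,-1.5,0,0,0],
  [40,0,0,-1.2,0,0,0],
  [40,0,0,0,0,0,0],
])

```text
time_s: 22.22
eef_pos: [571.6, 262.9, 90.7]
orientation: [0.954, 0.299, 0.0, -0.0]
force: [-0.7, 0.3, 4.1]
grip_width: 47.7
grasp_force: 81.9
```

Emit:
drive_tool([
  [40,0,0,-0.4,0,0,0],
  [46,0,0,0,0,0,0],
  [50,0,0,0,0,0,0],
  [54,0,0,0,0,0,0],
  [65,0,0,0,0,0,0],
  [85,0,0,0,0,0,0],
  [85,0,0,0,0,0,0],
  [85,0,0,15,0,0,0],
  [85,0,0,30,0,0,0],
  [85,0,0,40,0,0,0],
  [85,0,0,30,0,0,0],
  [85,0,0,0,0,0,0],
], squeeze=20)

```text
time_s: 23.72
eef_pos: [572.6, 263.3, 208.5]
orientation: [0.954, 0.299, 0.003, -0.0]
force: [-0.1, -0.6, 0.6]
grip_width: 84.8
grasp_force: 0.0
```

Run:
```python
from h import *
s=shot('scene','d4',(180,110,390,250),3.8)
P=(proj(s,[(571.5,262.8,90),(571.5,262.8,4)])+.5-[180,110])*3.8;print(P.round())
e=ctrl.observe();print(e['eef_pos'],e['force'])
```

```text
[[599. 150.]
 [584. 233.]]
[571.83542021 262.97605425 206.74767252] [ 0.39794949 -0.1093136  -0.52977584]
```

View pics/d4.png

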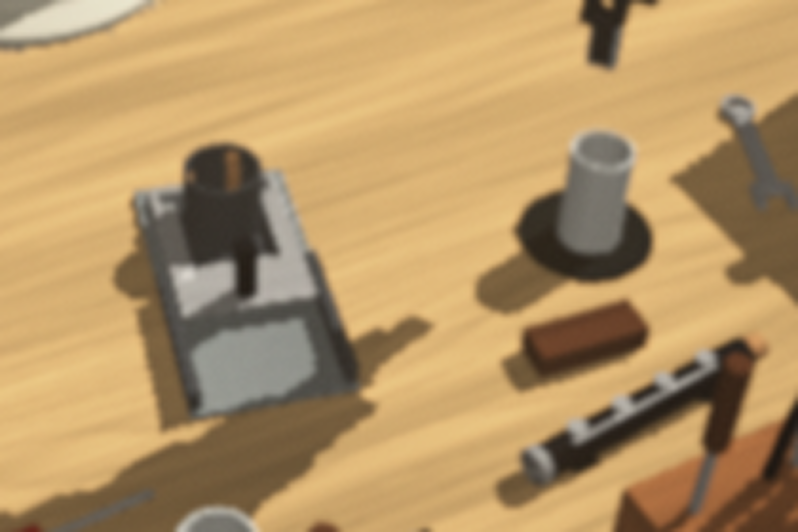

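The pot stands upright on the pad, with its rim at (601,152) and base at about (592,237). The fork is home and the gripper is clear, so I'm handing it in.

```bash
python3 -c "
from rig import ctrl
print(ctrl.close_job())"
```

```text
the job is handed in; nothing more can be done
None
```

The job is handed in after about 24 s of the 72 s, and no verdict came back; the last picture shows the socket clamped with the fork home, the pot upright near the middle of the pad, and the gripper clear.

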